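# Clear the stand and index the parts carousel

### The job

Lift the small can with the orange handle off the stand at the front of the parts carousel and set it down gently, upright, on the round blue mat, and let go of it. Then turn the carousel's blue table, most easily by its green bar knob, until the jar with the red lid faces front, in line with the yellow pointer and the now empty stand, and finish while still gripping the table so that it is held still there. Leave the other things on the bench where they are.

Things in the scene. Friction and masses are not known exactly. Their poses are not given: they have to be found in the camera images.
- carousel: Fixed base of the parts carousel: black disc 250 mm across, 22 mm high. Origin: centre of its underside, on the turning axis. Its -x axis points to its front, where a yellow pointer block (18 mm wide, top 38 mm above the bench) stands at the edge, 130 mm from the axis, and beyond it the stand. Place and yaw differ from run to run.
- stand_top (a point): Centre of the top of the stand at the carousel's front: aluminium disc 88 mm across, its top 40 mm above the bench, 185 mm from the turning axis along the base's -x. The can starts on it.
- turntable: Blue turning disc of the carousel, 236 mm across, 12 mm thick, with six jars fixed on it, 60 degrees apart; one lid is red, the others white or black. Origin on the turning axis, 24 mm above the bench; +x points at the red-lidded jar. Turns endlessly both ways, stays where left, takes about 0.06 N m. The red jar starts 0.9 rad to half a turn from the front.
- red_lid (a point): Centre of the top of the red lid (53 mm across), 85 mm from the axis, 96 mm above the bench, as all the lids. It faces front when it lies on the base's -x axis.
- knob_grip (a point): Centre of the green bar knob above the middle of the turntable, on the turning axis, 131 mm above the bench. The bar is 60 mm long along the turntable's x, 16 mm wide, 38 mm high (112 to 150 mm above the bench), clear above the jars, and turns with the table. Grip it across its width from above.
- can: Loose steel can of small parts, 64 mm across, 65 mm high, about 0.25 kg, with a fixed handle arching over its mouth. Origin: centre of its underside; z up. It starts standing on the stand, at any yaw up to 0.7 rad from the base's.
- can_grip (a point): Centre of the can's orange handle bar, 120 mm above the can's underside. The bar is 65 mm long along the can's y, 12 mm wide along its x and 12 mm high; between the uprights at its ends there are 49 mm of free height under it, 55 mm wide. Pinch it across its width from above.
- mat: Round blue set-down mat, 150 mm across, 4 mm thick, fixed to the bench left or right of the carousel. Origin: centre of its underside.
- parts_tray: White divided parts tray, 120 x 120 x 28 mm, on the other side of the carousel from the mat. Leave it alone. Origin: centre of its underside.
- flux_bottle: Amber bottle, 40 mm across, 85 mm high. Leave it alone. Origin: centre of its underside.
- solder_spool: Metal spool of solder standing on its flange, 56 mm across, 44 mm high. Leave it alone. Origin: centre of its underside.
Mind the look-alikes: they are no part of the job. There is more than one size of the can; the job needs the smallest. Several things have the shape of the mat; the one meant has the colours described above.

How it is judged:
On the way, in this order (a step that is already met when the one before it is completed fails the run):
1. the can is lifted clear of the stand by the gripper (z of can in the frame of stand_top above 0.03 m and contact force between the fingers and can above 0.5 N and contact force between can and carousel below 0.05 N), for 0.1 s.
2. the can stands upright on the blue mat, let go (horizontal distance between can and mat below 0.05 m and height (world z) of can below 0.01 m and angle between can's own z axis and vertical below 0.1 rad and contact force between can and mat above 0.5 N and contact force between each of the arm, the fingers and can below 0.05 N and linear speed of can below 0.03 m/s), for 0.2 s.
3. the red-lidded jar faces front and the table is held still by the gripper (y of red_lid in the frame of carousel between -0.012 and 0.012 m and x of red_lid in the frame of carousel below -0.05 m and contact force between the fingers and turntable above 3 N and angular speed of turntable below 0.05 rad/s), for 0.3 s.
At the end, for the whole second after the job is handed in: Red lid's centre in front of the axis, within 12 mm of the base's front line (8 degrees); fingers press on the turntable with over 3 N and it is still (under 0.05 rad/s); the can is at rest on the mat, upright within 0.1 rad, within 50 mm of the mat's centre (all of step 3 and horizontal distance between can and mat below 0.05 m and height (world z) of can below 0.01 m and angle between can's own z axis and vertical below 0.1 rad and contact force between can and mat above 0.5 N and linear speed of can below 0.03 m/s); the arm keeps its last pose, push and grip.
It fails at once if the can is tipped by more than 0.7 rad (angle between can's own z axis and vertical above 0.7 rad).
It fails at once if the can is dropped (faster than 0.45 m/s while not in the fingers) (linear speed of can above 0.45 m/s and contact force between the fingers and can below 0.05 N).
It fails at once if the parts tray is moved by more than 20 mm (distance of parts_tray from where it was at the start of the episode above 0.02 m).
It fails at once if the bottle is moved by more than 20 mm or tipped (distance of flux_bottle from where it was at the start of the episode above 0.02 m or angle between flux_bottle's own z axis and vertical above 0.3 rad).
It fails at once if the solder spool is moved by more than 20 mm or tipped (distance of solder_spool from where it was at the start of the episode above 0.02 m or angle between solder_spool's own z axis and vertical above 0.3 rad).
It also fails if it takes over 72 s, if anything falls off the work surface, if the arm or the gripper's body presses on something with over 40 N, if the wrist force passes 120 N, or if a joint passes its speed limit or range.

### The arm

A 6-joint arm with a two-finger parallel gripper is mounted at the origin on the work surface. World frame = base frame: x ahead of the robot, y to its left, z up, the work surface at z = 0. Lengths are in m, angles in rad, forces in N, time in s.
With the tool pointing down it reaches from about 0.275 to 0.975 m from the base axis. Payload 8.4 kg.
Tool frame: the origin (TCP) lies on the front face of the gripper's body, between the roots of the fingers; the fingertips stand 88 mm ahead of it and the grasp point (between the pads) lies 69 mm ahead of it; z points along the fingers, y is the line along which they close (so a half turn about z gives the same grasp; the last joint's range is limited). The gripper opens to 92 mm and grips with 3 to 60 N. Pads are 20 mm wide; open, the fingers measure 128 mm over their backs; the gripper's body (75 mm by 189 mm) begins 69 mm behind the grasp point.
Start: joints at [-1.336, 0.353, 1.633, -0, 1.155, -0.002], TCP at [0.147, -0.608, 0.303] pointing down, gripper open.
Joint ranges: [-2.63, 2.63], [-0.92, 2.1], [0.06, 2.66], [-1.3, 4.44], [0, 2.69], [-3.02, 3.02]. Speed limits (rad/s): [2.22, 2.22, 2.79, 3.14, 3.14, 3.14].

### API

Orientations are given as [roll, pitch, yaw] about the fixed x, y, z axes, in that order (R = Rz(yaw) Ry(pitch) Rx(roll)).
In Python, from rig import manip gives the robot as it stands.
- The arm moves only by the tool carry_out, never from a script. Its argument "plan" is a list of rows, each a list of 7 numbers: the shift along the world's x, y, z in fractions of the full range, 1 being 50 cm, then the turn, a rotation vector about the world's x, y, z in a scale on which 1.0 is pi rad, then the opening, from -1 (shut) to 1 (fully open). In form: [[tx, ty, tz, wx, wy, wz, gripper], ...]. A call has 1 to 12 rows; each row is the pose to reach, as a shift and turn from the pose commanded when the call began; what a row does not reach only later rows make up. A row lasts 1/12 s, in which the tool goes at most 41.7 mm and 7.16 degrees, less where a joint would pass 70% of its speed; a pose out of reach is approached as far as the arm can. A call with a gripper value outside its range is refused whole. The fingers move at their own pace and stop on an object; the grip force is fixed at half the most. Time passes only in rows, so rows that repeat a pose let the fingers close. It gives the time, the measured TCP pose, the force, the opening and the grip force at its end, in the units of the state.
- manip.get_obs(): the state, without advancing time (a new reading comes with each control period).
- manip.capture(name): name is "scene" or "top"; returns the picture (384x512x3 uint8, red, green, blue); there is no depth.
- manip.camera_info(name): a dict with "mtx" (3x3 intrinsics, pixels), "k1" (the pictures are not rectified: a ray, as slopes to the right and down, at radius r is drawn at 1 + k1 r^2 times it, then the intrinsics apply), "position" and "rotation" of the camera in the world. Camera axes: x right, y up, looking along -z (the intrinsics and any distortion apply to the point x, -y, -z); pixel columns grow to the right and rows downward; lengths in m; the calibration is good to about 2 mm. A picture is of the moment at which its call begins. camera_info takes no time and is no camera call.
- manip.hand_in(): hands the job in; it is judged then, once.
Trained networks look in the newest picture that a camera, given by its name, has taken for a name from the list of things; names that differ only in an ending like _2 or _b are one class to them, and where a whole thing is asked for, a point or a joint stands for the part that bears it (a point fixed in the world has none). Each returns a list of dicts, best first, with "conf" (0 to 1); they miss things now and then, are a little off and sometimes report something else, mostly with a low value. They report only what shows in the picture. A call takes as long as a camera call. They do not tell look-alikes from the thing itself.
- manip.cut_out(query, camera): "region" (384x512 bool, what is visible of it) and "extent" ([left, top, width, height] in pixels, round what is visible of it).
The state is a dict: "time_s": time; "joint_positions": joint angles; "qd": joint speeds; "joint_torque": joint torques, N m; "eef_pos": TCP position; "eef_rot": TCP orientation; "ft_force": force on the tool from outside, world axes, zero at the start; "wrist_torque": the same for the moment, N m; "gripper_width": finger opening in m; "gripper_force": force on a finger pad.
Only numpy, scipy, OpenCV 4.12 (cv2) and the standard library are available. Lean on these libraries where they do the work, as an engineer would, in place of code of your own. Each camera call takes 0.05 s, during which the arm holds its last target. There are 200 camera calls.

## Working session

There is one attempt and no reset: what is moved stays moved. The work goes in short steps, Python scripts to look and compute and a tool call to move; the robot and the scene stay as the last step left them, time stands still between calls to the robot, and variables do not carry over. Pictures are saved under pics/ and viewed, at most 10 in all, crops included, and the job is handed in when it is done.

Besides the shell and the picture viewer there is one more tool, called after "Emit:" as name([rows], argument=value, ...), one row to a line, values as JSON. carry_out: Moves the arm, as the interface text tells. Its arguments: {"type":"object","properties":{"plan":{"type":"array"}},"required":["plan"]}

```bash
mkdir -p pics && ls && python3 - <<'E'
from rig import manip
import cv2, numpy as np
for c in ("scene","top"):
    im=manip.capture(c); cv2.imwrite(f"pics/{c}0.png",cv2.cvtColor(im,cv2.COLOR_RGB2BGR))
    i=manip.camera_info(c); print(c,i)
    for q in ("can","mat","carousel","turntable","red_lid","knob_grip","can_grip","stand_top","parts_tray","flux_bottle","solder_spool"):
        try: print(q,[(round(d["conf"],2),[int(v) for v in d["extent"]]) for d in manip.cut_out(q,c)])
        except Exception as e: print(q,e)
o=manip.get_obs();print(o["eef_pos"],o["eef_rot"],o["time_s"])
E
```

```text
pics
scene {'mtx': array([[389.04117303,   0.        , 258.82729762],
       [  0.        , 389.04117303, 191.93654264],
       [  0.        ,   0.        ,   1.        ]]), 'k1': 0.0036422416588795846, 'position': array([1.18010552, 0.10350559, 0.985346  ]), 'rotation': array([ 0.63492984, -0.00855322,  1.98629225])}
can [(0.92, [291, 167, 26, 34]), (0.71, [345, 149, 43, 54]), (0.63, [272, 117, 26, 60])]
mat [(0.88, [198, 161, 52, 33]), (0.83, [108, 137, 45, 33])]
carousel [(0.96, [245, 189, 91, 109])]
turntable [(0.95, [247, 207, 86, 86])]
red_lid [(0.69, [248, 200, 89, 95])]
knob_grip [(0.55, [247, 205, 89, 88])]
can_grip [(0.9, [271, 117, 27, 59]), (0.62, [346, 147, 43, 54]), (0.28, [246, 189, 88, 111])]
stand_top [(0.67, [249, 189, 87, 109]), (0.67, [393, 288, 27, 27])]
parts_tray [(0.63, [397, 221, 49, 52])]
flux_bottle [(0.8, [187, 205, 12, 22])]
solder_spool [(0.8, [395, 290, 24, 26])]
top {'mtx': array([[379.6490398 ,   0.        , 258.43987746],
       [  0.        , 379.6490398 , 182.81631499],
       [  0.        ,   0.        ,   1.        ]]), 'k1': -0.06383305110962002
[... 238 characters left out ...]

mat [(0.94, [274, 182, 44, 40]), (0.89, [365, 176, 42, 36]), (0.69, [187, 126, 65, 88])]
carousel [(0.62, [189, 128, 63, 88]), (0.48, [120, 187, 35, 41]), (0.41, [188, 126, 61, 61]), (0.29, [274, 181, 42, 40])]
turntable [(0.79, [186, 126, 64, 60])]
red_lid [(0.94, [188, 129, 58, 62])]
knob_grip [(0.57, [188, 128, 61, 58])]
can_grip [(0.9, [167, 227, 37, 26]), (0.85, [216, 196, 21, 14])]
stand_top [(0.93, [188, 126, 62, 88]), (0.37, [189, 127, 63, 59])]
parts_tray [(0.58, [120, 189, 33, 39])]
flux_bottle [(0.69, [189, 126, 60, 59])]
solder_spool [(0.77, [131, 148, 15, 18]), (0.3, [218, 194, 19, 18])]
[ 0.14664278 -0.60755659  0.30268657] [-3.14156586e+00  1.27803827e-05  2.36867890e-01] 1.2
```

```bash
python3 - <<'E'
import cv2
s=cv2.imread("pics/scene0.png")[100:330,90:470]; cv2.imwrite("pics/s1.png",cv2.resize(s,None,fx=2.1,fy=2.1,interpolation=cv2.INTER_CUBIC))
t=cv2.imread("pics/top0.png")[110:270,110:420]; cv2.imwrite("pics/t1.png",cv2.resize(t,None,fx=2.5,fy=2.5,interpolation=cv2.INTER_CUBIC))
E
```

```text
(no output)
```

View pics/s1.png

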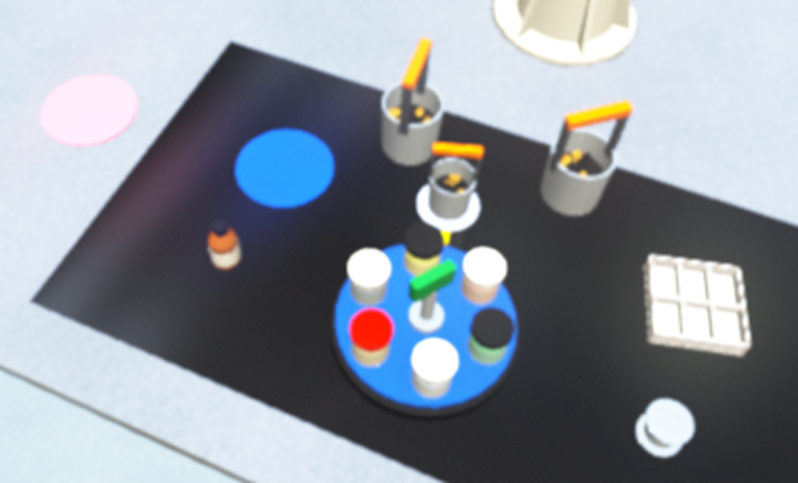

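View pics/t1.png

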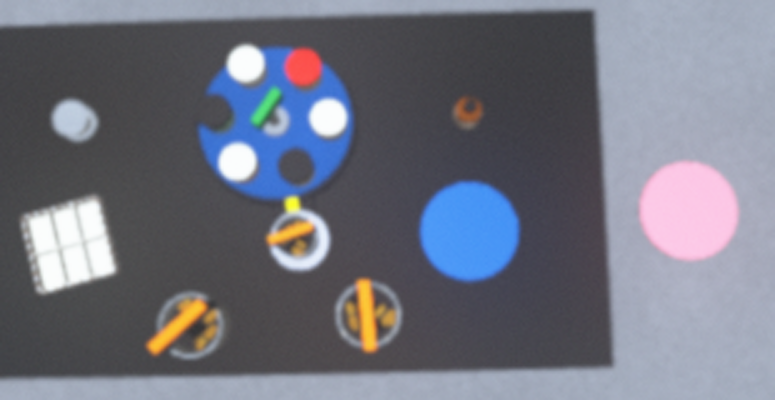

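Scene: the target is the smallest can, on the stand at (307,190). Look-alikes are the bigger cans at (285,150) and (365,180), and a pink mat at (131,152) against the blue mat at (225,180). Now I'll measure by triangulation.

```bash
cat > h.py <<'E'
from rig import manip
import cv2, numpy as np
from scipy.spatial.transform import Rotation as R
from scipy.optimize import least_squares
CI={c:manip.camera_info(c) for c in ("scene","top")}
def ray(c,px):
    i=CI[c]; d=cv2.undistortPoints(np.array([[px]],float),i["mtx"],np.array([i["k1"],0,0,0]))[0,0]
    v=R.from_euler("xyz",i["rotation"]).apply([d[0],-d[1],-1]); return i["position"],v/np.linalg.norm(v)
def proj(c,P):
    i=CI[c]; q=R.from_euler("xyz",i["rotation"]).inv().apply(np.atleast_2d(P)-i["position"])
    s=np.c_[q[:,0],-q[:,1]]/-q[:,2:]; s=s*(1+i["k1"]*(s**2).sum(1,keepdims=True))
    return s*i["mtx"][0,0]+i["mtx"][:2,2]
def tri(a,b):
    (p,u),(q,v)=ray("scene",a),ray("top",b)
    s=np.linalg.lstsq(np.c_[u,-v],q-p,rcond=None)[0]; A,B=p+s[0]*u,q+s[1]*v
    return (A+B)/2,np.linalg.norm(A-B)
def onz(c,px,z):
    p,v=ray(c,px); return p+v*(z-p[2])/v[2]
HSV=dict(orange=((8,170,140),(22,255,255)),green=((45,120,60),(80,255,255)),red=((174,150,120),(186,255,255)),
 blue=((98,130,120),(118,255,255)),yellow=((24,170,130),(34,255,255)),pink=((150,20,200),(178,90,255)))
def blobs(im,col,amin=8):
    h=cv2.cvtColor(im,cv2.COLOR_RGB2HSV); lo,hi=HSV[col]
    m=cv2.inRange(h,lo,hi)
    if col=="red": m|=cv2.inRange(h,(0,180,150),(6,255,255))
    n,l,s,ce=cv2.connectedComponentsWithStats(m)
    out=[]
    for k in range(1,n):
        if s[k,4]>=amin:
            ys,xs=np.nonzero(l==k); out.append((s[k,4],ce[k],np.c_[xs,ys]))
    return sorted(out,key=lambda b:-b[0])
E
python3 - <<'E'
from h import *
im={c:cv2.cvtColor(cv2.imread(f"pics/{c}0.png"),cv2.COLOR_BGR2RGB) for c in CI}
for c in CI:
    for col in HSV:
        print(c,col,[(b[0],b[1].round(1).tolist(),[round(float(x),1) for y in cv2.minAreaRect(b[2].astype(np.float32))[1:] for x in np.atleast_1d(y)]) for b in blobs(im[c],col)][:6])
E
```

```text
scene orange [(np.int32(3006), [78.1, 17.7], [44.0, 91.0, 90.0]), (np.int32(269), [139.3, 4.7], [13.0, 28.0, 90.0]), (np.int32(101), [308.1, 171.1], [24.2, 6.7, 5.7]), (np.int32(70), [374.3, 156.1], [4.2, 29.7, 81.9]), (np.int32(59), [195.1, 215.1], [6.0, 10.0, 90.0]), (np.int32(30), [288.2, 134.0], [3.4, 20.0, 32.0])]
scene green [(np.int32(360), [81.5, 85.5], [17.0, 22.2, 60.3]), (np.int32(210), [295.2, 233.1], [9.6, 24.4, 59.0])]
scene red [(np.int32(283), [266.4, 257.1], [18.0, 17.0, 90.0]), (np.int32(40), [108.3, 66.6], [7.1, 5.7, 45.0]), (np.int32(40), [112.0, 76.4], [7.6, 5.4, 63.4])]
scene blue [(np.int32(2498), [292.3, 259.9], [84.1, 79.9, 45.0]), (np.int32(2421), [66.5, 63.7], [63.1, 60.8, 34.2]), (np.int32(1511), [225.1, 179.8], [39.0, 48.0, 90.0])]
scene yellow [(np.int32(3344), [19.4, 41.8], [88.0, 51.0, 90.0]), (np.int32(101), [374.9, 153.1], [3.4, 28.6, 76.0]), (np.int32(72), [288.1, 129.1], [3.4, 20.5, 23.2]), (np.int32(49), [307.7, 170.3], [21.2, 2.1, 4.4]), (np.int32(16), [301.9, 212.9], [4.0, 3.0, 90.0])]
scene pink [(np.int32(124), [136.3, 163.2], [14.5, 45.6, 73.2]), (np.int32(11), [136.0, 136.0], [10.0, 0.0, 180.0])]
top orange [(np.int32(164), [180.7, 239.9], [7.1, 27.6, 45.0]), (np.int32(147), [256.3, 235.5], [27.4, 6.1, 82.9]), (np.int32(61), [226.3, 202.7], [4.5, 16.5, 63.4])]
top green [(np.int32(71), [216.1, 152.6], [4.7, 15.3, 33.7])]
top red [(np.int32(63), [465.6, 261.0], [11.3, 5.4, 8.1]), (np.int32(15), [226.3, 135.5], [3.3, 12.2, 9.5])]
top blue [(np.int32(1885), [495.1, 247.5], [38.2, 58.1, 10.6]), (np.int32(1517), [220.6, 161.0], [60.5, 59.7, 25.0]), (np.int32(1293), [297.4, 202.0], [40.0, 39.0, 90.0])]
top yellow [(np.int32(13), [226.7, 191.0], [4.0, 2.0, 0.0])]
top pink [(np.int32(1266), [385.1, 193.9], [40.0, 39.0, 90.0])]
```

```bash
sed -i 's/orange=((8,170,140),(22,255,255))/orange=((9,150,130),(30,255,255))/; s/(0,180,150),(6,255,255)/(0,140,120),(8,255,255)/; s/red=((174,150,120)/red=((170,140,120)/' h.py && cat > meas.py <<'E'
from h import *
def near(im,col,px,r=14):
    c=[b for b in blobs(im,col) if np.hypot(*(b[1]-px))<r]; return c[0] if c else None
def ends(pts):
    c=pts.mean(0); w,v=np.linalg.eigh(np.cov((pts-c).T)); d=v[:,1]
    L=np.sqrt(12*w[1])/2; return c, c-d*L, c+d*L
def bar(ims,col,a,b):
    A=near(ims["scene"],col,a); B=near(ims["top"],col,b)
    ca,a0,a1=ends(A[2]); cb,b0,b1=ends(B[2])
    P,e=tri(ca,cb); o=[]
    for c,(u,v) in (("scene",(a0,a1)),("top",(b0,b1))):
        d=(onz(c,v,P[2])-onz(c,u,P[2]))[:2]; o.append((round(np.arctan2(d[1],d[0])%np.pi,3),round(np.linalg.norm(d),3)))
    print(col,"bar",P.round(4),"gap",round(e,4),"yaw,len scene/top",o,A[0],B[0]); return P
def cen(ims,col,a,b,r=14):
    A=near(ims["scene"],col,a,r); B=near(ims["top"],col,b,r)
    if A is None or B is None: print(col,"miss",A is None,B is None); return
    f=lambda X:(cv2.minEnclosingCircle(X[2].astype(np.float32))[0],X[1])
    P,e=tri(A[1],B[1]); print(col,"cen",P.round(4),"gap",round(e,4),A[0],B[0]); return P
E
python3 - <<'E'
from meas import *
ims={c:cv2.cvtColor(cv2.imread(f"pics/{c}0.png"),cv2.COLOR_BGR2RGB) for c in CI}
bar(ims,"orange",(308,171),(226.3,202.7)); k=bar(ims,"green",(295.2,233.1),(216.1,152.6))
bar(ims,"orange",(374,155),(180.7,239.9)); bar(ims,"orange",(288,131),(256.3,235.5))
cen(ims,"red",(266.4,257.1),(231,137)); cen(ims,"blue",(225,180),(297,202)); cen(ims,"yellow",(302,213),(226.7,191))
# lids by triangulation of crop-read pixels
S=[(423,243),(485,267),(491,328),(434,358),(371,329),(369,268)]; T=[(296,166),(237,161),(216,112),(246,64),(303,67),(328,117)]
L=[]
for s,t in zip(S,T):
    P,e=tri((90+s[0]/2.1,100+s[1]/2.1),(110+t[0]/2.5,110+t[1]/2.5)); L.append(P); print(P.round(3),round(e,4))
print("axis",np.mean(L,0).round(4))
print("stand top view z.04",onz("top",(110+299/2.5,110+240/2.5),.04).round(4),"scene",onz("scene",(90+448/2.1,100+204/2.1),.04).round(4))
E
```

```text
orange bar [ 0.5019 -0.0404  0.163 ] gap 0.0002 yaw,len scene/top [(np.float64(1.871), np.float64(0.067)), (np.float64(1.905), np.float64(0.055))] 166 75
green bar [ 0.6839 -0.0054  0.1351] gap 0.0033 yaw,len scene/top [(np.float64(2.635), np.float64(0.061)), (np.float64(2.549), np.float64(0.055))] 210 71
orange bar [0.379  0.112  0.1746] gap 0.0021 yaw,len scene/top [(np.float64(2.281), np.float64(0.092)), (np.float64(2.313), np.float64(0.095))] 191 185
orange bar [ 0.3877 -0.1427  0.1714] gap 0.0031 yaw,len scene/top [(np.float64(0.087), np.float64(0.094)), (np.float64(0.068), np.float64(0.085))] 128 196
red cen [ 0.7539 -0.0545  0.0904] gap 0.0017 303 160
blue cen [ 5.122e-01 -2.991e-01  2.000e-04] gap 0.0026 1511 1293
yellow cen [ 0.5559 -0.0281  0.0363] gap 0.0044 16 13
[ 0.605 -0.042  0.081] 0.0016
[0.613 0.044 0.091] 0.0001
[0.688 0.077 0.083] 0.0014
[0.758 0.029 0.093] 0.0016
[ 0.752 -0.055  0.089] 0.001
[ 0.675 -0.09   0.091] 0.0006
axis [ 0.682  -0.0062  0.088 ]
stand top view z.04 [ 0.4994 -0.0409  0.04  ] scene [ 0.5028 -0.0409  0.04  ]
```

Measured: can bar is at (0.502,-0.040,0.162), handle yaw about 1.89. The axis is at (0.683,-0.006), the stand lies 185 mm from it, and the mat is at (0.512,-0.299). All of this agrees with the sizes and heights given. I still owe the close crop of the chosen can; I'll take it while moving.

Careful with the scale: shifts go in shares of 50 cm and turns go in shares of pi rad. That gives: 382 mm / 500 = 0.764, 363 mm / 500 = 0.726, 0.06 rad / 3.1416 = 0.0191.

Emit:
carry_out([
  [0.02, 0.032, 0.01, 0, 0, 0.0191, 0.2],
  [0.06, 0.096, 0.03, 0, 0, 0.0541, 0.2],
  [0.108, 0.172, 0.04, 0, 0, 0.0923, 0.2],
  [0.152, 0.242, 0.04, 0, 0, 0.1305, 0.2],
  [0.196, 0.312, 0.04, 0, 0, 0.1687, 0.2],
  [0.24, 0.382, 0.04, 0, 0, 0.2069, 0.2],
  [0.284, 0.452, 0.04, 0, 0, 0.2451, 0.2],
  [0.328, 0.522, 0.04, 0, 0, 0.2833, 0.2],
  [0.372, 0.592, 0.04, 0, 0, 0.3215, 0.2],
  [0.416, 0.662, 0.04, 0, 0, 0.3597, 0.2],
  [0.456, 0.726, 0.04, 0, 0, 0.3947, 0.2],
  [0.48, 0.764, 0.04, 0, 0, 0.4138, 0.2],
])

```text
time_s: 2.2
eef_pos: [0.3878, -0.2227, 0.323]
eef_rot: [3.141, -0.0, 1.544]
ft_force: [0.0, -0.5, 0.6]
gripper_width: 0.055
gripper_force: 0.0
```

```bash
python3 - <<'E'
import cv2
s=cv2.imread("pics/scene0.png")[150:220,265:345]; cv2.imwrite("pics/s2.png",cv2.resize(s,None,fx=6,fy=6,interpolation=cv2.INTER_CUBIC))
from rig import manip
o=manip.get_obs();print(o["time_s"],o["eef_pos"],o["eef_rot"],o["joint_positions"],o["gripper_width"],o["ft_force"])
E
```

```text
2.2 [ 0.38783577 -0.22265399  0.32296716] [ 3.14065531e+00 -4.93499504e-04  1.54418068e+00] [-5.25041730e-01  4.76913592e-02  1.97193639e+00  9.78735753e-04
  1.12137770e+00 -4.98850798e-01] 0.05497789685869461 [ 0.00422855 -0.4729067   0.62612786]
```

View pics/s2.png

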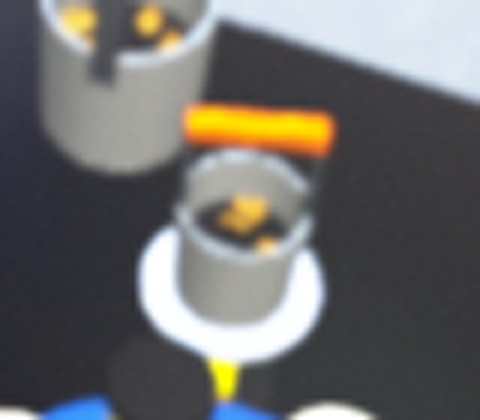

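The crop confirms it: the small can stands on the stand, with its orange bar at about scene (308,171).

Converted, 185 mm / 500 = 0.37, 115 mm / 500 = 0.23, 0.32 rad / 3.1416 = 0.1019.

Emit:
carry_out([
  [0.024, 0.038, 0, 0, 0, 0.0159, 0.2],
  [0.064, 0.102, 0, 0, 0, 0.0382, 0.2],
  [0.104, 0.168, 0, 0, 0, 0.0637, 0.2],
  [0.144, 0.232, 0, 0, 0, 0.0859, 0.2],
  [0.184, 0.296, 0, 0, 0, 0.1019, 0.2],
  [0.214, 0.344, 0, 0, 0, 0.1114, 0.2],
  [0.23, 0.37, 0, 0, 0, 0.1114, 0.2],
  [0.23, 0.37, -0.04, 0, 0, 0.1114, 0.2],
  [0.23, 0.37, -0.09, 0, 0, 0.1114, 0.2],
  [0.23, 0.37, -0.12, 0, 0, 0.1114, 0.2],
  [0.23, 0.37, -0.12, 0, 0, 0.1114, 0.2],
  [0.23, 0.37, -0.12, 0, 0, 0.1114, 0.2],
])

```text
time_s: 3.2
eef_pos: [0.5014, -0.0405, 0.2624]
eef_rot: [-3.14, -0.001, 1.887]
ft_force: [0.5, -0.5, -0.1]
gripper_width: 0.055
gripper_force: 0.0
```

```bash
python3 - <<'E'
from h import *
o=manip.get_obs();p=o["eef_pos"];print(p,o["eef_rot"])
im=manip.capture("scene"); t=manip.capture("top")
g=p+[0,0,-.069]; print("grasp px",proj("scene",g),proj("top",g))
a=cv2.resize(cv2.cvtColor(im,4)[110:230,240:370],None,fx=3,fy=3,interpolation=2); b=cv2.resize(cv2.cvtColor(t,4)[150:270,170:300],None,fx=3,fy=3,interpolation=2)
cv2.imwrite("pics/a3.png",np.hstack([a,b]))
E
```

```text
[ 0.50135782 -0.04049896  0.26244276] [-3.14024535e+00 -5.99661848e-04  1.88685617e+00]
grasp px [[309.4324351  163.40131461]] [[225.16714352 202.04372553]]
```

View pics/a3.png

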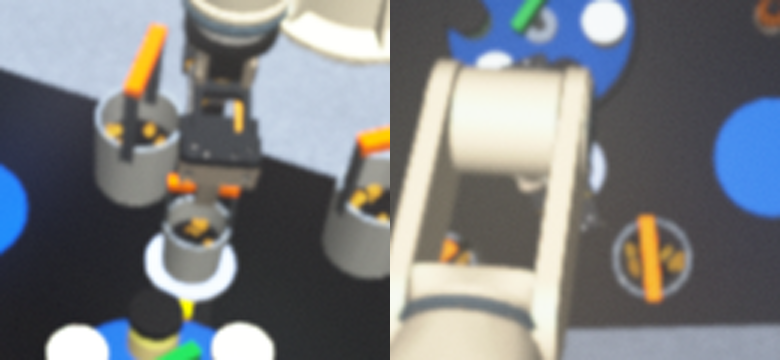

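The fingers (crop about (205,190), scene about (308,173)) straddle the bar's middle. Descend and close.

Converted, -33 mm / 500 = -0.066, -32 mm / 500 = -0.064.

Emit:
carry_out([
  [0, 0, -0.02, 0, 0, 0, 0.2],
  [0, 0, -0.044, 0, 0, 0, 0.2],
  [0, 0, -0.064, 0, 0, 0, 0.2],
  [0, 0, -0.066, 0, 0, 0, 0.2],
  [0, 0, -0.066, 0, 0, 0, -0.3],
  [0, 0, -0.066, 0, 0, 0, -0.5],
  [0, 0, -0.066, 0, 0, 0, -0.7],
  [0, 0, -0.066, 0, 0, 0, -1],
  [0, 0, -0.066, 0, 0, 0, -1],
  [0, 0, -0.066, 0, 0, 0, -1],
  [0, 0, -0.066, 0, 0, 0, -1],
  [0, 0, -0.066, 0, 0, 0, -1],
])

```text
time_s: 4.3
eef_pos: [0.5018, -0.0406, 0.2299]
eef_rot: [3.141, 0.0, 1.887]
ft_force: [0.3, 0.4, 2.0]
gripper_width: 0.0118
gripper_force: 30.0
```

Converted, 78 mm / 500 = 0.156, 77 mm / 500 = 0.154.

Emit:
carry_out([
  [0, 0, 0.006, 0, 0, 0, -1],
  [0, 0, 0.018, 0, 0, 0, -1],
  [0, 0, 0.036, 0, 0, 0, -1],
  [0, 0, 0.058, 0, 0, 0, -1],
  [0, 0, 0.082, 0, 0, 0, -1],
  [0, 0, 0.106, 0, 0, 0, -1],
  [0, 0, 0.126, 0, 0, 0, -1],
  [0, 0, 0.14, 0, 0, 0, -1],
  [0, 0, 0.15, 0, 0, 0, -1],
  [0, -0.006, 0.154, 0, 0, 0, -1],
  [0, -0.018, 0.156, 0, 0, 0, -1],
  [0.002, -0.036, 0.156, 0, 0, 0, -1],
])

```text
time_s: 5.3
eef_pos: [0.5023, -0.0588, 0.3075]
eef_rot: [-3.141, -0.0, 1.888]
ft_force: [0.8, 0.3, -3.6]
gripper_width: 0.0113
gripper_force: 30.0
```

Converted, -234 mm / 500 = -0.468, -226 mm / 500 = -0.452.

Emit:
carry_out([
  [0.002, -0.026, 0, 0, 0, 0, -1],
  [0.002, -0.06, 0, 0, 0, 0, -1],
  [0.004, -0.1, 0, 0, 0, 0, -1],
  [0.006, -0.144, 0, 0, 0, 0, -1],
  [0.008, -0.192, 0, 0, 0, 0, -1],
  [0.01, -0.242, 0, 0, 0, 0, -1],
  [0.012, -0.292, 0, 0, 0, 0, -1],
  [0.014, -0.34, 0, 0, 0, 0, -1],
  [0.016, -0.384, 0, 0, 0, 0, -1],
  [0.018, -0.424, 0, 0, 0, 0, -1],
  [0.018, -0.452, 0, 0, 0, 0, -1],
  [0.018, -0.468, 0, 0, 0, 0, -1],
])

```text
time_s: 6.3
eef_pos: [0.5111, -0.2946, 0.3069]
eef_rot: [-3.141, -0.001, 1.885]
ft_force: [0.4, 0.6, -2.6]
gripper_width: 0.0118
gripper_force: 30.0
```

```bash
python3 - <<'E'
from meas import *
o=manip.get_obs();p=o["eef_pos"];print(o["time_s"],p,o["gripper_width"],o["gripper_force"],o["ft_force"])
im=manip.capture("scene"); t=manip.capture("top")
b=near(im,"blue",(225,180),25)
g=p+[0,0,-.069]; print("grasp px",proj("scene",g),proj("top",g))
a=cv2.resize(cv2.cvtColor(im,4)[90:230,160:320],None,fx=2.5,fy=2.5,interpolation=2); b=cv2.resize(cv2.cvtColor(t,4)[130:270,200:360],None,fx=2.5,fy=2.5,interpolation=2)
cv2.imwrite("pics/a4.png",np.hstack([a,b])[:,:800])
E
```

```text
6.3 [ 0.51107028 -0.29458946  0.30689413] 0.011797067561875544 29.998463094234467 [ 0.40302597  0.63247119 -2.55005943]
grasp px [[221.89597373 126.06779141]] [[302.54706993 196.06954975]]
```

View pics/a4.png

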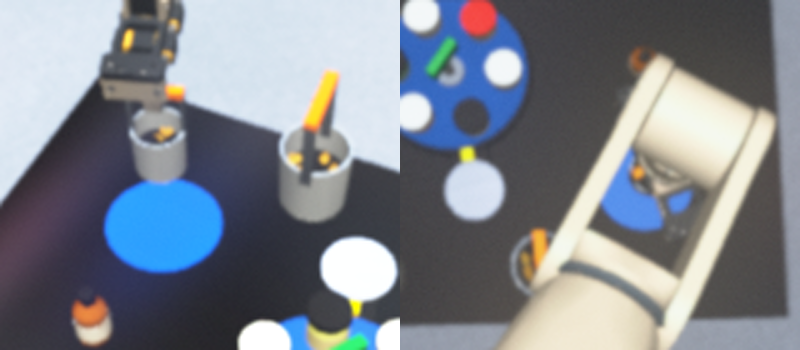

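The can hangs upright above the blue mat (scene about (223,175)), and the stand is now empty. Lower it.

Emit:
carry_out([
  [0, -0.004, -0.01, 0, 0, 0, -1],
  [0, -0.008, -0.03, 0, 0, 0, -1],
  [0, -0.012, -0.056, 0, 0, 0, -1],
  [0, -0.012, -0.084, 0, 0, 0, -1],
  [0, -0.012, -0.112, 0, 0, 0, -1],
  [0, -0.012, -0.14, 0, 0, 0, -1],
  [0, -0.012, -0.164, 0, 0, 0, -1],
  [0, -0.012, -0.184, 0, 0, 0, -1],
  [0, -0.012, -0.198, 0, 0, 0, -1],
  [0, -0.012, -0.208, 0, 0, 0, -1],
  [0, -0.012, -0.214, 0, 0, 0, -1],
  [0, -0.012, -0.218, 0, 0, 0, -1],
])

```text
time_s: 7.4
eef_pos: [0.5118, -0.2986, 0.1986]
eef_rot: [3.141, 0.0, 1.887]
ft_force: [1.1, 0.4, -1.4]
gripper_width: 0.0119
gripper_force: 30.0
```

Converted, -4 mm / 500 = -0.008, -3 mm / 500 = -0.006.

Emit:
carry_out([
  [0, 0, -0.002, 0, 0, 0, -1],
  [0, 0, -0.004, 0, 0, 0, -1],
  [0, 0, -0.006, 0, 0, 0, -1],
  [0, 0, -0.008, 0, 0, 0, -1],
  [0, 0, -0.008, 0, 0, 0, -1],
  [0, 0, -0.008, 0, 0, 0, -1],
])

```text
time_s: 7.9
eef_pos: [0.5117, -0.2986, 0.1948]
eef_rot: [3.141, 0.0, 1.887]
ft_force: [0.6, -0.2, -3.3]
gripper_width: 0.0115
gripper_force: 30.0
```

Converted, -1 mm / 500 = -0.002, -0.5 mm / 500 = -0.001.

Emit:
carry_out([
  [0, 0, -0.001, 0, 0, 0, -1],
  [0, 0, -0.002, 0, 0, 0, -1],
  [0, 0, -0.002, 0, 0, 0, -1],
])

```text
time_s: 8.15
eef_pos: [0.5118, -0.2986, 0.1939]
eef_rot: [3.141, 0.0, 1.887]
ft_force: [1.0, 1.0, -0.3]
gripper_width: 0.0116
gripper_force: 30.0
```

Converted, -1 mm / 500 = -0.002, -0.5 mm / 500 = -0.001.

Emit:
carry_out([
  [0, 0, -0.001, 0, 0, 0, -1],
  [0, 0, -0.002, 0, 0, 0, -1],
  [0, 0, -0.002, 0, 0, 0, -1],
])

```text
time_s: 8.4
eef_pos: [0.512, -0.2988, 0.1939]
eef_rot: [3.141, 0.001, 1.887]
ft_force: [-2.2, 1.4, 9.6]
gripper_width: 0.0117
gripper_force: 30.0
```

Contact felt (9.6 N, z stopped). Ease off, open, and rise.

Converted, 0.8 mm / 500 = 0.0016.

Emit:
carry_out([
  [0, 0, 0.0016, 0, 0, 0, -1],
  [0, 0, 0.0016, 0, 0, 0, -0.6],
  [0, 0, 0.0016, 0, 0, 0, -0.4],
  [0, 0, 0.0016, 0, 0, 0, -0.2],
  [0, 0, 0.0016, 0, 0, 0, 0],
  [0, 0, 0.0016, 0, 0, 0, 0.2],
  [0, 0, 0.0016, 0, 0, 0, 0.2],
  [0, 0, 0.0016, 0, 0, 0, 0.2],
  [0, 0, 0.0016, 0, 0, 0, 0.2],
  [0, 0, 0.0016, 0, 0, 0, 0.2],
  [0, 0, 0.0016, 0, 0, 0, 0.2],
])

```text
time_s: 9.32
eef_pos: [0.5116, -0.2986, 0.1935]
eef_rot: [-3.142, -0.0, 1.887]
ft_force: [-0.4, 0.5, 0.3]
gripper_width: 0.055
gripper_force: 0.0
```

Converted, 118 mm / 500 = 0.236, 115 mm / 500 = 0.23.

Emit:
carry_out([
  [0, 0, 0.01, 0, 0, 0, 0.2],
  [0, 0, 0.03, 0, 0, 0, 0.2],
  [0, 0, 0.06, 0, 0, 0, 0.2],
  [0, 0, 0.1, 0, 0, 0, 0.2],
  [0, 0, 0.14, 0, 0, 0, 0.2],
  [0, 0, 0.18, 0, 0, 0, 0.2],
  [0, 0, 0.21, 0, 0, 0, 0.2],
  [0, 0, 0.23, 0, 0, 0, 0.2],
  [0, 0, 0.236, 0, 0, 0, 0.2],
  [0, 0, 0.236, 0, 0, 0, 0.2],
])

```text
time_s: 10.15
eef_pos: [0.5118, -0.2987, 0.3125]
eef_rot: [3.141, 0.001, 1.887]
ft_force: [-0.7, -1.2, -1.1]
gripper_width: 0.0552
gripper_force: 0.0
```

```bash
python3 - <<'E'
from meas import *
o=manip.get_obs();p=o["eef_pos"];print(o["time_s"],p,o["eef_rot"],o["gripper_width"],o["joint_positions"])
im=manip.capture("scene"); t=manip.capture("top")
print([(b[0],b[1].round(1)) for b in blobs(im,"orange") if abs(b[1][0]-225)<40 and b[1][1]>100])
bar({"scene":im,"top":t},"green",(295.2,233.1),(216.1,152.6)); cen({"scene":im,"top":t},"red",(266.4,257.1),(231,137))
a=cv2.resize(cv2.cvtColor(im,4)[90:230,160:320],None,fx=2.5,fy=2.5,interpolation=2); b=cv2.resize(cv2.cvtColor(t,4)[130:270,200:360],None,fx=2.5,fy=2.5,interpolation=2)
cv2.imwrite("pics/a5.png",np.hstack([a,b])[:,:800])
E
```

```text
10.15 [ 0.51182766 -0.29869143  0.31249068] [3.14051574e+00 1.21669456e-03 1.88675311e+00] 0.05519287380913538 [-5.30788621e-01  2.93122977e-01  1.69558883e+00  8.52345810e-07
  1.15125601e+00 -8.46746409e-01]
[(np.int32(134), array([222.5, 153. ])), (np.int32(88), array([195.5, 214.9]))]
green bar [ 0.6839 -0.0055  0.1349] gap 0.003 yaw,len scene/top [(np.float64(2.636), np.float64(0.061)), (np.float64(2.553), np.float64(0.055))] 209 71
red cen [ 0.754  -0.0546  0.0905] gap 0.0016 302 161
```

View pics/a5.png

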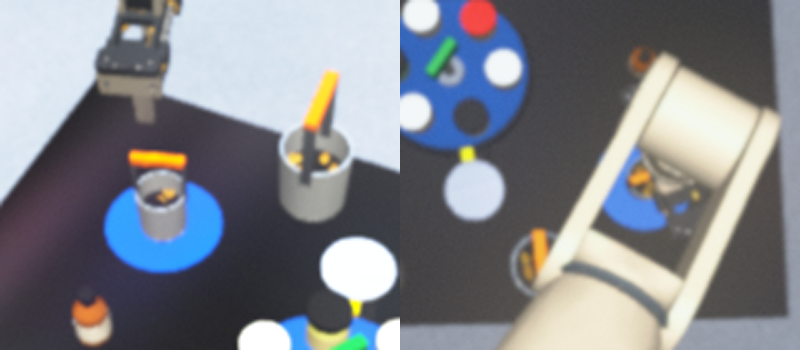

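The can stands upright in the middle of the blue mat (bar at scene (222,153)), let go. Next, the knob.

Converted, 293 mm / 500 = 0.586, 171 mm / 500 = 0.342, 0.68 rad / 3.1416 = 0.2165.

Emit:
carry_out([
  [0.014, 0.024, 0, 0, 0, 0.0095, 0.2],
  [0.042, 0.072, 0, 0, 0, 0.0286, 0.2],
  [0.08, 0.138, 0, 0, 0, 0.0541, 0.2],
  [0.12, 0.206, 0, 0, 0, 0.0796, 0.2],
  [0.16, 0.274, 0, 0, 0, 0.105, 0.2],
  [0.2, 0.342, 0, 0, 0, 0.1305, 0.2],
  [0.24, 0.41, 0, 0, 0, 0.156, 0.2],
  [0.276, 0.474, 0, 0, 0, 0.1783, 0.2],
  [0.306, 0.526, 0, 0, 0, 0.1974, 0.2],
  [0.33, 0.566, -0.02, 0, 0, 0.2101, 0.2],
  [0.342, 0.586, -0.05, 0, 0, 0.2165, 0.2],
  [0.342, 0.586, -0.07, 0, 0, 0.2165, 0.2],
])

```text
time_s: 11.25
eef_pos: [0.6827, -0.0028, 0.2736]
eef_rot: [-3.141, -0.002, 2.571]
ft_force: [-1.1, 0.0, -0.6]
gripper_width: 0.0548
gripper_force: 0.0
```

```bash
python3 - <<'E'
from meas import *
o=manip.get_obs();p=o["eef_pos"];print(o["time_s"],p,o["eef_rot"],o["joint_positions"])
im=manip.capture("scene"); t=manip.capture("top")
for c,I,px in (("scene",im,(303,196)),("top",t,(230,207))):
    h=cv2.cvtColor(I,cv2.COLOR_RGB2HSV); m=cv2.inRange(h,(0,0,150),(180,70,255)); n,l,s,ce=cv2.connectedComponentsWithStats(m)
    for k in range(1,n):
        if s[k,4]>30 and np.hypot(*(ce[k]-px))<15:
            (x,y),ax,an=cv2.fitEllipse(max(cv2.findContours((l==k).astype(np.uint8),0,1)[0],key=len)); print(c,s[k],(x,y),ax,"world",onz(c,(x,y),.04))
g=p+[0,0,-.069]; print("grasp px",proj("scene",g),proj("top",g))
a=cv2.resize(cv2.cvtColor(im,4)[160:310,230:360],None,fx=3,fy=3,interpolation=2); b=cv2.resize(cv2.cvtColor(t,4)[100:250,160:290],None,fx=3,fy=3,interpolation=2)
cv2.imwrite("pics/a6.png",np.hstack([a,b])[:,:800])
E
```

```text
11.25 [ 0.68269382 -0.00281345  0.27359001] [-3.14083198e+00 -2.15031827e-03  2.57068816e+00] [-6.51991365e-03  4.68355041e-01  1.52493091e+00  5.55859310e-04
  1.15053049e+00 -1.00663992e+00]
scene [306 199  11   8  63] (311.0668640136719, 202.4750518798828) (6.3769450187683105, 10.513784408569336) world [ 0.51175375 -0.0133264   0.04      ]
scene [296 201   9   9  40] (299.600341796875, 205.02407836914062) (3.672729969024658, 11.523087501525879) world [ 0.53427485 -0.04118837  0.04      ]
top [218 194  24  24 459] (229.3579559326172, 205.61924743652344) (23.121065139770508, 23.483673095703125) world [ 0.50085639 -0.03999342  0.04      ]
grasp px [[299.56645429 218.29323883]] [[213.19941175 148.45745828]]
```

View pics/a6.png

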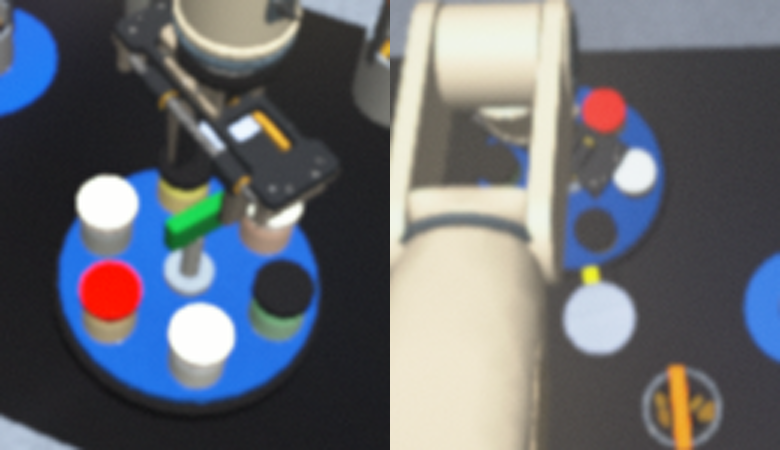

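The gripper stands over the knob, bar below it (scene about (295,233)); the stand is empty and its centre is 185 mm from the axis. Descend and grip.

Converted, -75 mm / 500 = -0.15, -71 mm / 500 = -0.142, -0.025 rad / 3.1416 = -0.008.

Emit:
carry_out([
  [0, 0, -0.016, 0, 0, -0.008, 0.2],
  [0, 0, -0.044, 0, 0, -0.008, 0.2],
  [0, 0, -0.076, 0, 0, -0.008, 0.2],
  [0, 0, -0.104, 0, 0, -0.008, 0.2],
  [0, 0, -0.126, 0, 0, -0.008, 0.2],
  [0, 0, -0.142, 0, 0, -0.008, 0.2],
  [0, 0, -0.15, 0, 0, -0.008, 0.2],
  [0, 0, -0.15, 0, 0, -0.008, 0.2],
])

```text
time_s: 12.02
eef_pos: [0.6822, -0.0059, 0.2006]
eef_rot: [-3.141, -0.001, 2.541]
ft_force: [-0.4, -0.2, 0.3]
gripper_width: 0.0551
gripper_force: 0.0
```

Emit:
carry_out([
  [0, 0, 0, 0, 0, 0, -0.2],
  [0, 0, 0, 0, 0, 0, -0.4],
  [0, 0, 0, 0, 0, 0, -0.6],
  [0, 0, 0, 0, 0, 0, -0.8],
  [0, 0, 0, 0, 0, 0, -1],
  [0, 0, 0, 0, 0, 0, -1],
  [0, 0, 0, 0, 0, 0, -1],
  [0, 0, 0, 0, 0, 0, -1],
])

```text
time_s: 12.68
eef_pos: [0.6828, -0.0054, 0.2018]
eef_rot: [3.141, 0.0, 2.542]
ft_force: [0.4, 0.7, 1.5]
gripper_width: 0.0157
gripper_force: 30.0
```

Converted, -1 rad / 3.1416 = -0.3183.

Emit:
carry_out([
  [0, 0, 0, 0, 0, -0.0095, -1],
  [0, 0, 0, 0, 0, -0.0318, -1],
  [0, 0, 0, 0, 0, -0.0605, -1],
  [0, 0, 0, 0, 0, -0.0923, -1],
  [0, 0, 0, 0, 0, -0.1241, -1],
  [0, 0, 0, 0, 0, -0.156, -1],
  [0, 0, 0, 0, 0, -0.1878, -1],
  [0, 0, 0, 0, 0, -0.2196, -1],
  [0, 0, 0, 0, 0, -0.2515, -1],
  [0, 0, 0, 0, 0, -0.2801, -1],
  [0, 0, 0, 0, 0, -0.3024, -1],
  [0, 0, 0, 0, 0, -0.3183, -1],
])

```text
time_s: 13.68
eef_pos: [0.6828, -0.0054, 0.2018]
eef_rot: [3.141, -0.0, 1.538]
ft_force: [0.2, 1.7, 1.7]
gripper_width: 0.0156
gripper_force: 30.0
```

Converted, -1.25 rad / 3.1416 = -0.3979.

Emit:
carry_out([
  [0, 0, 0, 0, 0, -0.0159, -1],
  [0, 0, 0, 0, 0, -0.0477, -1],
  [0, 0, 0, 0, 0, -0.0859, -1],
  [0, 0, 0, 0, 0, -0.1241, -1],
  [0, 0, 0, 0, 0, -0.1623, -1],
  [0, 0, 0, 0, 0, -0.2005, -1],
  [0, 0, 0, 0, 0, -0.2387, -1],
  [0, 0, 0, 0, 0, -0.2769, -1],
  [0, 0, 0, 0, 0, -0.3151, -1],
  [0, 0, 0, 0, 0, -0.3501, -1],
  [0, 0, 0, 0, 0, -0.3788, -1],
  [0, 0, 0, 0, 0, -0.3979, -1],
])

```text
time_s: 14.68
eef_pos: [0.6829, -0.0055, 0.2018]
eef_rot: [3.141, -0.001, 0.287]
ft_force: [0.5, 1.1, 1.7]
gripper_width: 0.0157
gripper_force: 30.0
```

Converted, -0.1 rad / 3.1416 = -0.0318.

Emit:
carry_out([
  [0, 0, 0, 0, 0, -0.0127, -1],
  [0, 0, 0, 0, 0, -0.0255, -1],
  [0, 0, 0, 0, 0, -0.0318, -1],
  [0, 0, 0, 0, 0, -0.0318, -1],
  [0, 0, 0, 0, 0, -0.0318, -1],
])

```text
time_s: 15.1
eef_pos: [0.6829, -0.0055, 0.2017]
eef_rot: [-3.142, -0.001, 0.193]
ft_force: [-0.2, 1.9, 2.7]
gripper_width: 0.0157
gripper_force: 30.0
```

```bash
python3 - <<'E'
from meas import *
o=manip.get_obs();p=o["eef_pos"];print(o["time_s"],p,o["eef_rot"],o["joint_positions"],o["gripper_force"])
im=manip.capture("scene"); t=manip.capture("top")
for c,I in (("scene",im),("top",t)):
    for b in blobs(I,"red",25):
        if 180<b[1][0]<340: 
            P=onz(c,b[1],.094)[:2]; d=P-[.683,-.006]; print(c,b[0],b[1],P,np.hypot(*d),"ang",np.arctan2(d[1],d[0])%(2*np.pi)-np.pi)
a=cv2.resize(cv2.cvtColor(im,4)[120:310,190:360],None,fx=2.3,fy=2.3,interpolation=2); b=cv2.resize(cv2.cvtColor(t,4)[90:280,160:330],None,fx=2.3,fy=2.3,interpolation=2)
cv2.imwrite("pics/a7.png",np.hstack([a,b])[:,:800])
E
```

```text
15.1 [ 0.68288586 -0.00547969  0.20173456] [-3.14156161e+00 -7.06936593e-04  1.92716832e-01] [-1.02893337e-02  5.39734591e-01  1.58124681e+00  2.02955552e-04
  1.01992510e+00  1.36768398e+00] 29.989437013864517
top 96 [224.71875 177.96875] [ 0.59764242 -0.02929742] 0.08847986128144497 ang 0.2664491430313807
```

View pics/a7.png

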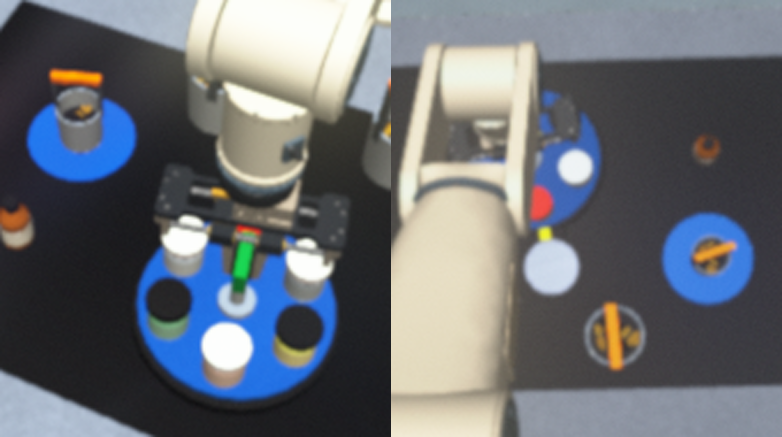

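The can stands on the mat and the red lid is at the front near the yellow pointer. The arm hides part of it, so I'll check the angle by the opposite white lid and the others.

```bash
python3 - <<'E'
from meas import *
ax=np.array([.683,-.0058]); im=manip.capture("scene"); t=manip.capture("top")
L=[("scene",(190+227/2.3,120+347/2.3),180),("scene",(190+169/2.3,120+301/2.3),-240),("scene",(190+299/2.3,120+328/2.3),-120),
   ("top",(160+(575-391)/2.3,90+168/2.3),120)]
for c,px,k in L:
    for z in (.09,.096):
        P=onz(c,px,z)[:2]; d=P-ax; print(c,z,P.round(4),round(np.hypot(*d),4),"abs",round(np.degrees(np.arctan2(d[1],d[0])),1))
fr=np.array([.5012,-.0403])-ax; print("front deg",np.degrees(np.arctan2(fr[1],fr[0])))
# lids via circles: white blobs fit
for c,I in (("scene",im),("top",t)):
    m=cv2.inRange(cv2.cvtColor(I,cv2.COLOR_RGB2HSV),(0,0,200),(180,40,255)); n,l,s,ce=cv2.connectedComponentsWithStats(m)
    for k in range(1,n):
        if 60<s[k,4]<400:
            P=onz(c,ce[k],.096)[:2]; d=P-ax
            if np.hypot(*d)<.11: print(c,s[k,4],ce[k],np.hypot(*d),"abs",np.degrees(np.arctan2(d[1],d[0])))
E
```

```text
scene 0.09 [0.7663 0.0105] 0.0849 abs 11.1
scene 0.096 [0.7691 0.0112] 0.0877 abs 11.2
scene 0.09 [ 0.7409 -0.0688] 0.0856 abs -47.5
scene 0.096 [ 0.7438 -0.0677] 0.0868 abs -45.5
scene 0.09 [0.713  0.0746] 0.0858 abs 69.5
scene 0.096 [0.7162 0.0748] 0.0872 abs 67.6
top 0.09 [ 0.6521 -0.0854] 0.0854 abs -111.2
top 0.096 [ 0.651  -0.0858] 0.0862 abs -111.8
front deg -169.25480890746712
scene 174 [269.84482759 224.52298851] 0.07976295472882823 abs -103.3541759158415
scene 177 [323.1920904  235.18644068] 0.07783443609402514 abs 125.77238091816345
scene 68 [292.94117647 252.14705882] 0.03446918845304602 abs 13.742433956550334
scene 347 [288.16426513 270.42939481] 0.08686001623251162 abs 10.170545410911712
top 151 [239.7615894  162.09933775] 0.08416095511767495 abs -109.8054966463455
```

The red lid is at about -169.5°, and the front line is at -169.3°. The tolerance is 8°, the grip reads 30 N and the table is still. Handing in.

```bash
python3 -c "
from rig import manip
print(manip.hand_in())"
```

```text
the job is handed in; nothing more can be done
None
```

The job is handed in; no verdict came back. The small can stands upright on the blue mat, let go, and the red-lidded jar faces front (about 0.3° off by measurement), with the gripper still holding the knob at 30 N.

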